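# Clip a sole section on the inspection microscope, picture it, free the clip

## Robot

A 7-joint arm with a two-finger parallel gripper is mounted at the origin on the work surface. World frame = base frame: x ahead of the robot, y to its left, z up, the work surface at z = 0. Lengths are in mm, angles in rad, forces in N, time in s.
With the tool pointing down it reaches from about 350 to 900 mm from the base axis. Payload 7.2 kg.
Tool frame: the origin (TCP) lies on the front face of the gripper's body, between the roots of the fingers; the fingertips stand 80 mm ahead of it and the grasp point (between the pads) lies 61 mm ahead of it; z points along the fingers, y is the line along which they close (so a half turn about z gives the same grasp; the last joint's range is limited). The gripper opens to 88 mm and grips with 3 to 60 N. Pads are 20 mm wide; open, the fingers measure 115 mm over their backs; the gripper's body (75 mm by 178 mm) begins 61 mm behind the grasp point.
Start: joints at [1.144, 0.411, -0.013, 1.596, 0.006, 1.134, -0.082], TCP at [219.457, -585.205, 302.653] pointing down, gripper open.
Joint ranges: [-2.95, 2.95], [-0.29, 1.99], [-1.47, 1.44], [0.14, 2.54], [-1.03, 4.17], [0.13, 1.85], [-2.86, 2.86]. Speed limits (rad/s): [2.39, 2.39, 3.01, 3.01, 3.14, 3.14, 3.14].

## Interface

Orientations are given as a unit quaternion [w, x, y, z].
In Python, from cell import env, camera gives the robot as it stands. The module is installed in compiled form; this text tells all that it offers.
- The arm moves only by the tool move_arm, never from a script. Its argument "plan" is a list of rows, each a list of 7 numbers: the shift along the tool's x, y, z in cm, then the turn, a rotation vector about the tool's x, y, z in rad, then the closure in counts, from 0 (fully open) to 255 (shut). In form: [[x, y, z, ax, ay, az, claw], ...]. A call has 1 to 20 rows; each row is the pose to reach, as a shift and turn from the pose commanded when the call began, along the tool's axes at that moment; what a row does not reach only later rows make up. A row lasts 1/8 s, in which the tool goes at most 62.5 mm and 10.7 degrees, less where a joint would pass 70% of its speed; a pose out of reach is approached as far as the arm can. A call with a gripper value outside its range is refused whole. The fingers move at their own pace and stop on an object; "force" is the grip in N (left out, the last holds). Time passes only in rows, so rows that repeat a pose let the fingers close. It gives the time, the measured TCP pose, the force, the opening and the grip force at its end, in the units of the state.
- env.get_obs(): the state, without advancing time (a new reading comes with each control period).
- camera(name): name is "side" or "top"; returns a dict with "frame" (480x640x3 uint8, blue, green, red), "fov_y" (degrees; the focal length in pixels is half the picture's height over the tangent of half this angle, whatever the lens; pixels are square), "cx", "cy" (the principal point, pixels), "k1" (the pictures are not rectified: a ray, as slopes to the right and down, at radius r is drawn at 1 + k1 r^2 times it, then the intrinsics apply), "R" (3x3) and "t" (3): a world point X has camera coordinates R X + t. Camera axes: x right, y down, z forward; pixel columns grow to the right and rows downward; lengths in mm; the calibration is good to about 2 mm. A picture is of the moment at which its call begins. There is no depth.
- env.hand_in(): hands the job in; it is judged then, once.
The state is a dict: "time_s": time; "joints": joint angles; "qd": joint speeds; "tau": joint torques, N m; "position": TCP position; "tcp_rot": TCP orientation; "contact_force": force on the tool from outside, world axes, zero at the start; "moment": the same for the moment, N m; "grip_width": finger opening in mm; "grip_force": force on a finger pad.
Only numpy, scipy, OpenCV 4.12 (cv2) and the standard library are available. Lean on these libraries where they do the work, as an engineer would, in place of code of your own. Each camera call takes 0.05 s, during which the arm holds its last target. There are 200 camera calls.

## Task

Swing the spring clip by its thumb post onto the edge of the specimen slide, so that it pushes the slide fully home against the end of the guide and goes on holding it there by itself, firmly but without over-pressing the glass. With the slide clipped and the post let go, press the capture button down to take the picture, then swing the clip all the way back out to its stop, leaving the slide lying home.

Things in the scene. Friction and masses are not known exactly. Their poses are not given: they have to be found in the camera images.
- scope: Inverted inspection microscope, fixed: white base 300 x 170 mm, dark stage plate 160 x 230 x 8 mm on top with its upper face 128 mm above the table; origin under the centre of the stage, on the table; x points away from the front console, y to the clip's side, z up. The front console (70 mm high, 95 to 160 mm in front of the origin, along -x) carries the capture button.
- guide: L-shaped aluminium slide guide, 5 mm high, screwed to the stage, set a few mm differently on each microscope. Origin on the stage's upper face, where the centre of a slide that is home lies; axes nearly those of the scope. End leg: face at y = -38 mm, along x. Side rail: face at x = +27 mm, along y. Home = the slide's end touches the end leg; it need not touch the rail.
- slide: Loose glass specimen slide 50 (x) x 76 (y) x 4 mm, 50 g, with a black rubber section 16 x 34 x 5 mm on top; origin at the centre of its underside, long axis y. It lies flat on the stage, 4 to 10 mm short of the guide's end leg (towards +y of the guide). The glass chips if the clip presses its edge with more than 6.5 N.
- clip (a joint): Angle of the spring clip about its upright pivot screw, rad: 0 = parked against its stop, clear of the slide; grows, clockwise seen from above, towards the slide. The nose meets the slide somewhere from 0.8 to 1.2 and has it home at 0.95 to 1.35 (end of range 1.5). The pivot is stiff and stays where it is left: turning it takes 0.25 N m, about 5.5 N at the thumb post, either way.
- clip_pivot (a point): The pivot screw's axis, on the stage's upper face; boss 18 mm across, top 13 mm above the stage. Under the lever a stiff spring blade (7 N per mm) is riveted 12 mm from the axis; at its end, 60 mm out, the rounded nose (8 mm across, 1 to 5 mm above the stage) bears on the slide's +y end. It sits 5 mm slidewards of the line pivot to post, but blades are bent up to 5 mm either way.
- clip_post (a point): Thumb post by which the clip is worked: steel pin 10 mm in diameter on the clip's lever, 8.5 to 36 mm above the stage, 45 mm from the pivot axis; this point is on its axis, 30 mm above the stage. Felt at the post: 5 to 6 N to swing; rising by 4 to 5 N once the slide is home gives a good hold (3 to 4 N on the glass, at least 2 N; let go, it keeps up to 4 N), by over 8 N chips the glass.
- capture (a joint): Travel of the round capture button, m: 0 = up, 0.005 = fully down. It springs back.
- capture_top (a point): Centre of the top of the capture button, 24 mm in diameter, 87 mm above the table; it is pressed straight down, 1.5 N to start it and 5 N fully down.
- bottle: White plastic bottle 52 mm in diameter, 120 mm high, loose, origin under its centre; leave alone.
- bowl: Small blue plastic bowl, 130 mm in diameter, 50 mm high, loose, origin under its centre; leave alone.
- outsole: Black rubber shoe outsole about 310 x 85 x 26 mm, loose, lying flat, origin under its middle; leave alone.
Things that resemble listed ones, but are neither listed nor needed, are in the scene too. What is shaped like the slide but brown or orange is not meant.

How it is judged:
By the outcome, as a careful person would: the job done as asked, in the order asked, and still so for the second after the job is handed in, with the robot touching nothing.
It also fails if it takes over 69 s, if anything falls off the work surface, if the arm or the gripper's body presses on something with over 40 N, if the wrist force passes 120 N, or if a joint passes its speed limit or range.

## Working session

There is one attempt and no reset: what is moved stays moved. The work goes in short steps, Python scripts to look and compute and a tool call to move; the robot and the scene stay as the last step left them, time stands still between calls to the robot, and variables do not carry over. Pictures are saved under pics/ and viewed, at most 11 in all, crops included, and the job is handed in when it is done.

Besides the shell and the picture viewer there is one more tool, called as name([rows], argument=value, ...), one row to a line, values as JSON. move_arm: Moves the arm, as the interface text tells. Its arguments: {"type":"object","properties":{"plan":{"type":"array"},"force":{"type":"number"}},"required":["plan"]}

```bash
mkdir -p pics; cat > h.py <<'E'
import numpy as np, cv2
from cell import env, camera
def K(c):
    f=240/np.tan(np.radians(c["fov_y"]/2)); return np.array([[f,0,c["cx"]],[0,f,c["cy"]],[0,0,1]]), np.array([c["k1"],0,0,0,0.])
def und(c,uv):
    k,d=K(c); return cv2.undistortPointsIter(np.array(uv,float).reshape(-1,1,2),k,d,None,None,(3,50,1e-9)).reshape(-1,2)
def ray(c,uv):
    s=und(c,uv); R=np.array(c["R"]);t=np.array(c["t"]).ravel()
    return -R.T@t, np.c_[s,np.ones(len(s))]@R
def onz(c,uv,z):
    o,d=ray(c,uv); return o+d*((z-o[2])/d[:,2])[:,None]
def proj(c,X):
    k,d=K(c); R=np.array(c["R"]); return cv2.projectPoints(np.array(X,float).reshape(-1,1,3),cv2.Rodrigues(R)[0],np.array(c["t"],float).ravel(),k,d)[0].reshape(-1,2)
def tri(c1,u1,c2,u2):
    o1,d1=ray(c1,[u1]);o2,d2=ray(c2,[u2]); d1=d1[0]/np.linalg.norm(d1);d2=d2[0]/np.linalg.norm(d2)
    s=np.linalg.lstsq(np.c_[d1,-d2],o2-o1,rcond=None)[0]; a=o1+s[0]*d1;b=o2+s[1]*d2
    return (a+b)/2,np.linalg.norm(a-b)
E
python3 - <<'E'
from h import *
for n in("top","side"):
    c=camera(n); cv2.imwrite(f"pics/{n}0.png",c["frame"]); R=np.array(c["R"]);print(n,c["fov_y"],c["k1"],-R.T@np.array(c["t"]).ravel(),R.round(2).tolist())
o=env.get_obs();print({k:np.round(o[k],3).tolist() for k in o})
E
```

```text
top 55.300901444280775 -0.06796339740281745 [ 374.2653725   -18.85599783 1103.45822366] [[0.0, -1.0, -0.02], [-0.99, -0.0, -0.16], [0.16, 0.02, -0.99]]
side 45.210037627932785 -0.04653045520724675 [-101.46661465  732.7597414  1161.8114201 ] [[-0.76, -0.65, -0.02], [-0.46, 0.57, -0.68], [0.45, -0.51, -0.73]]
{'time_s': 0.1, 'joints': [1.144, 0.412, -0.013, 1.597, 0.006, 1.134, -0.082], 'qd': [0.0, -0.001, 0.0, -0.002, 0.0, -0.001, -0.001], 'tau': [0.004, -58.909, 0.645, -29.17, -0.054, 0.015, 0.0], 'position': [219.312, -584.898, 301.903], 'tcp_rot': [-0.001, 0.984, 0.178, -0.0], 'contact_force': [-0.167, -0.36, 0.528], 'moment': [0.003, 0.018, -0.028], 'grip_force': 0.0, 'grip_width': 88.049}
```

View pics/top0.png

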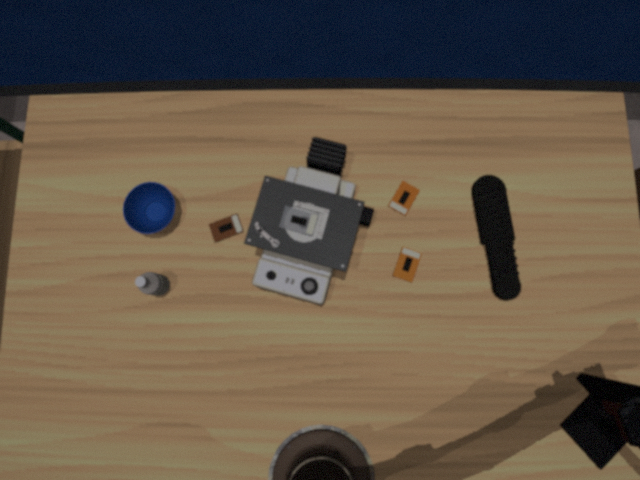

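View pics/side0.png

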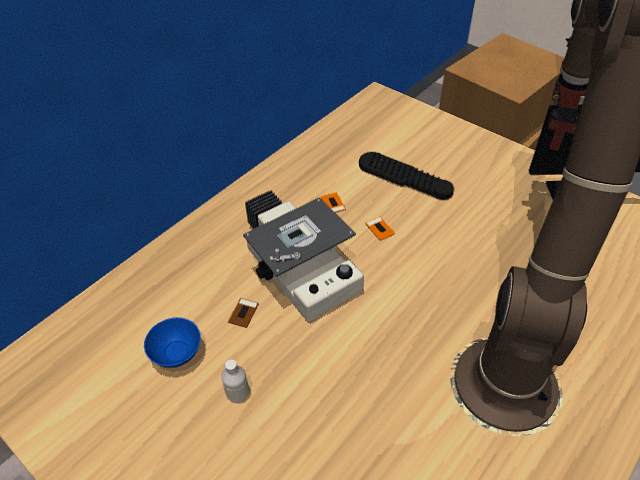

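The microscope is at top (305,230) and side (300,250). The clip is at top (265,235) and side (285,257). The console has two dark round things: top (271,275) and (310,286), side (313,289) and (345,271). I'll enlarge both views.

```bash
python3 - <<'E'
import cv2,numpy as np
a=cv2.imread("pics/top0.png")[170:310,240:380];b=cv2.imread("pics/side0.png")[195:325,240:370]
g=lambda x:np.clip(255*(x/255.)**.7,0,255).astype('uint8')
cv2.imwrite("pics/c1.png",g(np.hstack([cv2.resize(a,(400,400),interpolation=2),cv2.resize(b,(400,400),interpolation=2)])))
E
```

```text
(no output)
```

View pics/c1.png

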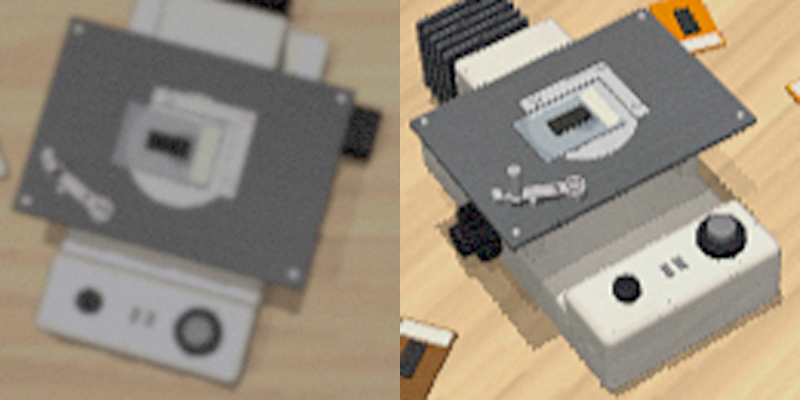

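```bash
cat > m.py <<'E'
from h import *
cs={}
for n in("top","side"):
    c=camera(n);cs[n]=c;f=c["frame"];hsv=cv2.cvtColor(f,cv2.COLOR_BGR2HSV)
    seed=(255,240) if n=="top" else (330,225)
    m=((hsv[...,1]<70)&(hsv[...,2]<(85 if n=="top" else 100))&(hsv[...,2]>45)).astype('uint8')*255
    if n=="top": m[:170]=0;m[310:]=0;m[:,:235]=0;m[:,380:]=0
    else: m[:190]=0;m[330:]=0;m[:,:235]=0;m[:,375:]=0
    m=cv2.morphologyEx(m,cv2.MORPH_OPEN,np.ones((3,3)))
    cn=max(cv2.findContours(m,0,1)[0],key=cv2.contourArea);h=cv2.convexHull(cn)
    q=cv2.approxPolyDP(h,6,True).reshape(-1,2);print(n,cv2.contourArea(h),q.tolist());
    w=onz(c,q,128);print(w.round(1).tolist())
    r=cv2.minAreaRect(onz(c,h.reshape(-1,2),128)[:,:2].astype('float32'));print(r)
T,S=cs["top"],cs["side"]
t=lambda x,y:(240+x/2.857-.3,170+y/2.857-.3); s=lambda x,y:(240+(x-400)/3.077-.3,195+y/3.077-.3)
for nm,a,b in [("small",t(89,299),s(627,284)),("large",t(200,330),s(723,228)),("pivot",t(99,208),s(575,185)),("posttop",t(48,156),s(514,171)),
  ("scr1",t(79,30),s(643,16)),("scr2",t(342,99),s(742,117)),("scr3",t(26,201),s(426,122)),("scr4",t(293,274),s(515,233))]:
    p,e=tri(T,a,S,b);print(nm,p.round(1),round(e,1))
E
python3 m.py
```

```text
top 7581.5 [[264, 181], [363, 202], [345, 270], [249, 244]]
[[665.9, 127.5, 128.0], [617.8, -90.8, 128.0], [468.7, -50.8, 128.0], [524.7, 156.6, 128.0]]
((572.5721435546875, 36.85194396972656), (228.00157165527344, 165.34207153320312), 74.54801940917969)
side 4607.0 [[350, 228], [351, 236], [276, 276], [244, 236], [313, 200]]
[[488.2, -60.6, 128.0], [469.6, -40.8, 128.0], [525.8, 167.7, 128.0], [673.0, 125.5, 128.0], [624.6, -79.1, 128.0]]
((572.016845703125, 37.207542419433594), (235.31761169433594, 167.30311584472656), 73.40220642089844)
small [461.9 112.7  84.8] 2.1
large [437.6  25.4  89. ] 2.5
pivot [524.5  99.  142.7] 2.8
posttop [557.1 133.1 166.3] 7.6
scr1 [551.   67.9 316.2] 123.8
scr2 [ 586.4 -110.7   28. ] 107.6
scr3 [548.5 162.7 237.9] 81.0
scr4 [558.9  12.5 -20.1] 178.4
```

```bash
cat > rect.py <<'E'
from h import *
def avg(n,k=4):
    c=camera(n);f=c["frame"].astype(float)
    for _ in range(k-1): f+=camera(n)["frame"]
    c["frame"]=(f/k).astype('uint8');return c
def rect(c,z,cx,cy,yaw,w,h,s):  # image up = local +x, left = local +y
    j,i=np.meshgrid(np.arange(w),np.arange(h)); lx=(h/2-i)*s; ly=(w/2-j)*s
    X=np.stack([cx+np.cos(yaw)*lx-np.sin(yaw)*ly,cy+np.sin(yaw)*lx+np.cos(yaw)*ly,np.full(lx.shape,z)],-1)
    p=proj(c,X.reshape(-1,3)).reshape(h,w,2).astype('float32')
    return cv2.remap(c["frame"],p[...,0],p[...,1],cv2.INTER_CUBIC)
g=lambda x:np.clip(255*(x/255.)**.6,0,255).astype('uint8')
E
python3 - <<'E'
from rect import *
T,S=avg("top"),avg("side")
import pickle;pickle.dump((T,S),open("f0.pkl","wb"))
y=np.radians(-15.5)
o=[rect(c,z,*q,y,400,300,.5 if z>100 else .4) for z,q in((87,(448,66)),(128,(562,75))) for c in(T,S)]
o[2:]=[g(cv2.convertScaleAbs(i,alpha=1.2)) for i in o[2:]]
im=np.vstack([np.hstack([g(i) for i in o[:2]]),np.hstack(o[2:])])
for x in range(0,800,50): im[::6,x]=(0,255,255)
for x in range(0,600,50): im[x,::6]=(0,255,255)
cv2.imwrite("pics/c2.png",im)
E
```

```text
(no output)
```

View pics/c2.png

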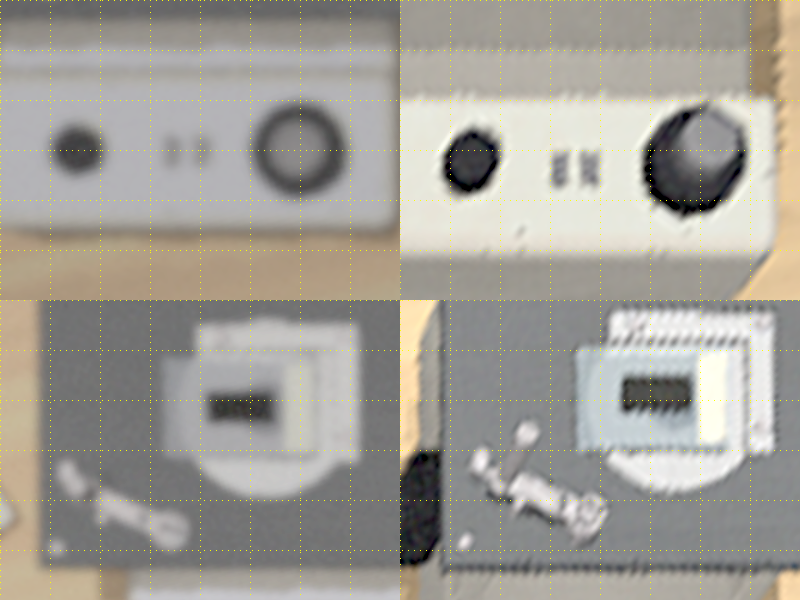

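Panels (0.4 mm/px): the candidates are the small black cylinder, top (77,148) / side (470,160), and the big grey-capped knob, top (300,150) / side (712,140). The diameters and top heights decide between them, so I'll measure those.

```bash
python3 - <<'E'
from rect import *
import pickle;T,S=pickle.load(open("f0.pkl","rb"));y=np.radians(-15.5)
r={}
for n,c in(("T",T),("S",S)):
    im=cv2.cvtColor(rect(c,87,448,66,y,400,300,.4),cv2.COLOR_BGR2GRAY)
    for nm,sl in(("small",(slice(90,220),slice(20,130))),("large",(slice(70,225),slice(220,360)))):
        p=im[sl];lo,hi=np.percentile(p,2),np.percentile(p,85)
        m=(p<(lo+hi)/2).astype('uint8')
        cn=max(cv2.findContours(m,0,1)[0],key=cv2.contourArea);h=cv2.convexHull(cn)
        rr=cv2.minAreaRect(h);print(n,nm,"levels",lo,hi,"size mm",np.round(np.array(rr[1])*.4,1),"centre px",np.round(np.array(rr[0])+[sl[1].start,sl[0].start],1),"ang",round(rr[2]))
        if nm=="large":
            k=((p>lo+.25*(hi-lo))&(cv2.drawContours(np.zeros_like(p),[h],-1,1,-1)>0)).astype('uint8');k=cv2.morphologyEx(k,cv2.MORPH_OPEN,np.ones((7,7)))
            q=max(cv2.findContours(k,0,1)[0],key=cv2.contourArea);e=cv2.minAreaRect(q);print("  grey",np.round(np.array(e[1])*.4,1),np.round(np.array(e[0])+[220,70],1))
    print(n,"shift of z=70 point & z=100 point, px", [((proj(c,[[450,112,z]]))-proj(c,[[450,112,87]])).round(1).tolist() for z in(70,100)])
# expected parallax in rect px per mm height
for c in(T,S):
    uv=proj(c,[[450,66,97]]);d=(onz(c,uv,87)[0]-[450,66,87])[:2];print("per10mm px (right,down)",-(-np.sin(y)*d[0]+np.cos(y)*d[1])/.4,-(np.cos(y)*d[0]+np.sin(y)*d[1])/.4)
E
```

```text
T small levels 28.0 143.0 size mm [19.2 20.4] centre px [ 77.5 150. ] ang 90
T large levels 33.0 143.0 size mm [38.2 37.1] centre px [299.5 150. ] ang 45
  grey [20.8 21.2] [296.5 149. ]
T shift of z=70 point & z=100 point, px [[[1.0, 0.6]], [[-0.7, -0.4]]]
S small levels 1.0 218.0 size mm [21.8 28.4] centre px [ 69.9 161.8] ang 24
S large levels 0.0 217.0 size mm [39.6 45.3] centre px [293.1 161.9] ang 36
  grey [22.6 26.6] [307.6 143. ]
S shift of z=70 point & z=100 point, px [[[0.1, 4.4]], [[-0.1, -3.4]]]
per10mm px (right,down) -2.533861319254509 -1.2495157080745007
per10mm px (right,down) 11.624991521469656 -16.660081797940414
```

```bash
python3 - <<'E'
from rect import *
import pickle;T,S=pickle.load(open("f0.pkl","rb"));y=np.radians(-15.5)
C={}
for n,c in(("T",T),("S",S)):
    im=cv2.cvtColor(rect(c,87,448,66,y,400,300,.4),cv2.COLOR_BGR2GRAY).astype(float)[125:200,140:225]
    w=np.clip(np.percentile(im,70)-12-im,0,None);yy,xx=np.mgrid[125:200,140:225];C[n]=np.array([(w*xx).sum(),(w*yy).sum()])/w.sum()
d=C["S"]-C["T"];print(C,d,"z marks",87+10*(d@[14.16,-15.41])/(14.16**2+15.41**2))
for nm,d in(("small mid",(-7.6,11.8)),("collar mid",(-6.4,11.9)),("grey",(11.1,-6))):print(nm,87+10*(np.array(d)@[14.16,-15.41])/(14.16**2+15.41**2))
# refine stage pose: screws and post / pivot, in top and side at own heights
y=np.radians(-15.5)
for n,c in(("T",T),("S",S)):
    im=rect(c,128,572,37,y,500,400,.5);cv2.imwrite(f"pics/r{n}.png",im)
    g_=cv2.cvtColor(im,cv2.COLOR_BGR2GRAY).astype(float)
    for sx in(1,-1):
        for sy in(1,-1):
            # screws expected near corners; search bright blob
            px=int(250-sy*107/.5);py=int(200-sx*72/.5)
            p=g_[max(py-22,0):py+22,max(px-22,0):px+22]
            inn=p[8:-8,8:-8];k=np.unravel_index(inn.argmax(),inn.shape);a,b=k[0]+8,k[1]+8
            q=p[a-6:a+7,b-6:b+7]-np.median(p);q=np.clip(q,0,None);yy,xx=np.mgrid[0:q.shape[0],0:q.shape[1]]
            X=(xx*q).sum()/q.sum()+b-6+max(px-22,0);Y=(yy*q).sum()/q.sum()+a-6+max(py-22,0)
            print(n,sx,sy,"local mm",round((200-Y)*.5,1),round((250-X)*.5,1),p.max())
E
```

```text
{'T': array([186.47102426, 150.79146451]), 'S': array([174.46419937, 169.2558532 ])} [-12.00682489  18.46438869] z marks 76.62145740689114
small mid 80.3910643492977
collar mid 80.74384808950857
grey 92.69979430271727
T 1 1 local mm 71.2 106.8 126.0
T 1 -1 local mm 72.0 -103.3 128.0
T -1 1 local mm -68.6 106.0 125.0
T -1 -1 local mm -68.1 -103.9 115.0
S 1 1 local mm 75.3 101.9 200.0
S 1 -1 local mm 75.4 -109.4 159.0
S -1 1 local mm -65.5 101.9 190.0
S -1 -1 local mm -65.1 -109.0 210.0
```

The console marks (known z=70) read 76.6, so there's a parallax bias of +6.6. Corrected, the grey cap is at about 86 mm and 24 mm across, while the small knob is 20 mm across with its top at about 78. The capture button is therefore the grey-capped one: raw top (310,286), side (345,271). Next I'll look closely at the clip with the camera biases removed.

```bash
cat >> rect.py <<'E'
yaw=np.radians(-15.5); Rz=np.array([[np.cos(yaw),-np.sin(yaw)],[np.sin(yaw),np.cos(yaw)]])
C0=np.array([574.9,35.1])                       # stage centre (mean of both views)
B={"T":np.array([1.7,-2.5]),"S":np.array([-1.7,2.5])} # scope-frame correction per view
def srect(c,n,z,sx,sy,w,h,s):
    q=C0+Rz@(np.array([sx,sy])-B[n]); return rect(c,z,*q,yaw,w,h,s)
W=lambda sx,sy:C0+Rz@np.array([sx,sy])
E
python3 - <<'E'
from rect import *
import pickle;T,S=pickle.load(open("f0.pkl","rb"))
P=[]
for z,sx,sy in((164,-40,75),(128,-10,10)):
    for n,c in(("T",T),("S",S)):
        s=.25 if z==164 else .35
        i=g(srect(c,n,z,sx,sy,400,300,s))
        for k in range(0,400,40): i[::5,k]=(0,255,255)
        for k in range(30,300,40): i[k,::5]=(0,255,255)
        P.append(i)
cv2.imwrite("pics/c3.png",np.vstack([np.hstack(P[:2]),np.hstack(P[2:])]))
E
```

```text
(no output)
```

View pics/c3.png

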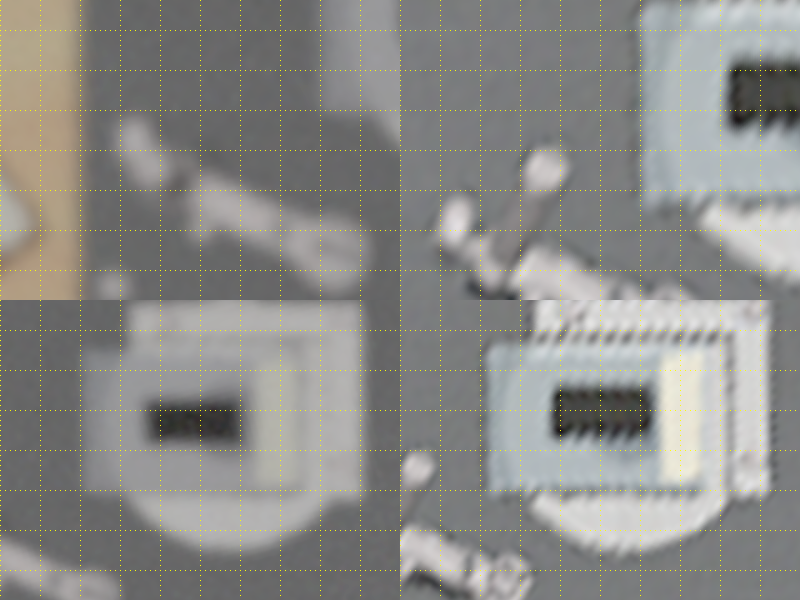

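Post top is at side panel (545,165) and the pivot at top panel (335,250). In the scope frame the pivot is about (-62,47) and the post about (-43,87). The slide's +y end is at y≈50, and the guide's end face at about -35.
Now a helper for computing moves.

```bash
cat > mv.py <<'E'
from rect import *
from scipy.spatial.transform import Rotation as Ro
def cur():
    o=env.get_obs(); q=np.array(o["tcp_rot"]); return o,np.array(o["position"]),Ro.from_quat(q[[1,2,3,0]])
def to(p,ydir):   # ydir: world heading of tool y, degrees; tool down
    o,x,R=cur(); a=np.radians(ydir); yv=np.array([np.cos(a),np.sin(a),0]); zv=np.array([0,0,-1.]); xv=np.cross(yv,zv)
    D=Ro.from_matrix(np.c_[xv,yv,zv]); d=R.inv().apply(np.array(p)-x)/10; rv=(R.inv()*D).as_rotvec()
    print("t",round(o["time_s"],2),"pos",x.round(1),"shift cm",d.round(2),"turn",rv.round(3),"F",np.round(o["contact_force"],2))
PIV=np.array([-62.3,46.6]);A0=np.radians(65)
def post(th): a=A0-th; return W(*(PIV+45*np.array([np.cos(a),np.sin(a)])))
def tdir(th): return np.degrees(A0-th+yaw)-90
E
python3 - <<'E'
from mv import *
print(post(0),tdir(0),post(1.1),tdir(1.1)); to([*post(0),300],tdir(0))
E
```

```text
[556.54429327 130.8723984 ] -40.5 [571.07112399  86.12972417] -103.52535746439055
t 0.6 pos [ 219.5 -585.2  302.7] shift cm [ 56.71 -55.21   0.26] turn [ 0.     0.    -0.505] F [-0.56  0.1   0.44]
```

move_arm([
  [15,-14.6,0.2,0,0,-0.1,139],
  [56.7,-55.2,0.2,0,0,-0.505,139],
  [56.7,-55.2,0.2,0,0,-0.505,139],
  [56.7,-55.2,0.2,0,0,-0.505,139],
  [56.7,-55.2,0.2,0,0,-0.505,139],
  [56.7,-55.2,0.2,0,0,-0.505,139],
  [56.7,-55.2,0.2,0,0,-0.505,139],
  [56.7,-55.2,0.2,0,0,-0.505,139],
  [56.7,-55.2,0.2,0,0,-0.505,139],
  [56.7,-55.2,0.2,0,0,-0.505,139],
  [56.7,-55.2,0.2,0,0,-0.505,139],
  [56.7,-55.2,0.2,0,0,-0.505,139],
  [56.7,-55.2,0.2,0,0,-0.505,139],
  [56.7,-55.2,0.2,0,0,-0.505,139],
  [56.7,-55.2,0.2,0,0,-0.505,139],
  [56.7,-55.2,0.2,0,0,-0.505,139],
  [56.7,-55.2,0.2,0,0,-0.505,139],
  [56.7,-55.2,0.2,0,0,-0.505,139],
])

```text
time_s: 2.85
position: [556.5, 130.0, 300.9]
tcp_rot: [0.0, 0.908, 0.418, 0.0]
contact_force: [-0.6, -0.3, 0.7]
grip_width: 39.8
grip_force: 0.0
```

```bash
python3 - <<'E'
from mv import *
to([*post(0),226],tdir(0)); print(np.round(env.get_obs()["joints"],2),env.get_obs()["grip_width"])
c=camera("side");i=c["frame"][160:310,200:400];cv2.imwrite("pics/a1.png",cv2.resize(i,(800,600),interpolation=2))
print((proj(c,[[*post(0),158]])-[200,160])*4)
E
```

```text
t 2.85 pos [556.5 130.  300.9] shift cm [ 0.07 -0.06  7.49] turn [ 0.001 -0.    -0.001] F [-0.62 -0.28  0.66]
[ 0.12  0.38 -0.56  1.7   0.22  1.12 -1.22] 39.798946101246294
[[305.01181226 367.06817022]]
```

View pics/a1.png

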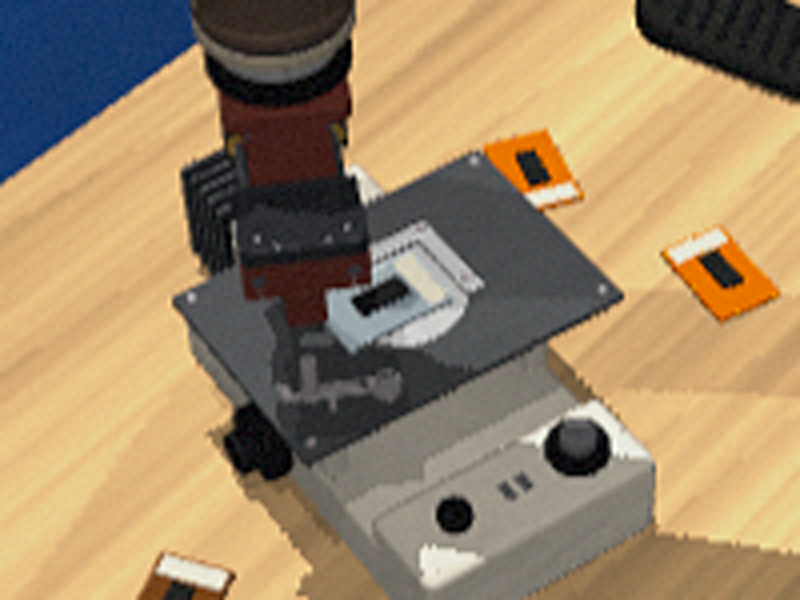

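The arm is poised over the post, which is at crop (308,365); the predicted position (305,367) agrees. I'll go down around it now.

move_arm([
  [0,0,2.5,0,0,0,139],
  [0,0,4,0,0,0,139],
  [0,0,5,0,0,0,139],
  [0,0,6,0,0,0,139],
  [0,0,7,0,0,0,139],
  [0,0,7.4,0,0,0,139],
  [0,0,7.4,0,0,0,139],
  [0,0,7.4,0,0,0,139],
])

```text
time_s: 3.9
position: [556.7, 130.9, 227.0]
tcp_rot: [0.0, 0.908, 0.419, 0.0]
contact_force: [-0.2, -1.1, -0.6]
grip_width: 39.9
grip_force: 0.0
```

move_arm([
  [0,0.4,0,0,0,0,139],
  [0,0.7,0,0,0,0,139],
  [0,0.9,0,0,0,0,139],
  [0,1.0,0,0,0,0,139],
  [0,1.1,0,0,0,0,139],
  [0,1.1,0,0,0,0,139],
])

```text
time_s: 4.65
position: [564.9, 123.6, 226.6]
tcp_rot: [0.0, 0.908, 0.419, -0.0]
contact_force: [0.1, 0.1, -0.8]
grip_width: 40.0
grip_force: 0.0
```

move_arm([
  [0,0.1,0,0,0,0,139],
  [0,0.2,0,0,0,0,139],
  [0,0.3,0,0,0,0,139],
])

```text
time_s: 5.03
position: [566.5, 122.4, 226.5]
tcp_rot: [-0.001, 0.908, 0.419, -0.001]
contact_force: [-4.0, 4.0, 1.0]
grip_width: 40.0
grip_force: 2.8
```

move_arm([
  [0,0.1,0,0,0,0,139],
  [0,0.2,0,0,0,0,139],
  [0,0.3,0,0,0,0,139],
])

```text
time_s: 5.4
position: [568.5, 120.9, 226.5]
tcp_rot: [-0.001, 0.908, 0.419, -0.001]
contact_force: [-4.7, 3.8, 1.2]
grip_width: 40.0
grip_force: 2.8
```

```bash
cat >> mv.py <<'E'
def tcp(th,off=15.):
    a=np.radians(tdir(th)); return post(th)+off*np.array([np.cos(a),np.sin(a)])
def sweep(th0,ths,off=15.):
    a=np.radians(tdir(th0)); y=np.array([np.cos(a),np.sin(a)]); x=np.array([y[1]*-1,y[0]]) # cross(y,-z)
    x=np.cross([*y,0],[0,0,-1])[:2]
    for t in ths:
        d=(tcp(t,off)-tcp(th0,off))/10; print([round(float(d@x),3),round(float(d@y),3),0,0,0,round(t-th0,3),139])
E
python3 - <<'E'
from mv import *
to([*tcp(.015),226.5],tdir(.015)); sweep(.015,np.linspace(.06,.66,13)+.005)
E
```

```text
t 5.4 pos [568.5 120.9 226.5] shift cm [-0.04  0.01  0.  ] turn [-0.002  0.     0.016] F [-4.72  3.78  1.22]
[-0.081, 0.223, 0, 0, 0, np.float64(0.05), 139]
[-0.172, 0.442, 0, 0, 0, np.float64(0.1), 139]
[-0.275, 0.656, 0, 0, 0, np.float64(0.15), 139]
[-0.388, 0.864, 0, 0, 0, np.float64(0.2), 139]
[-0.511, 1.067, 0, 0, 0, np.float64(0.25), 139]
[-0.644, 1.263, 0, 0, 0, np.float64(0.3), 139]
[-0.787, 1.452, 0, 0, 0, np.float64(0.35), 139]
[-0.939, 1.634, 0, 0, 0, np.float64(0.4), 139]
[-1.1, 1.808, 0, 0, 0, np.float64(0.45), 139]
[-1.27, 1.974, 0, 0, 0, np.float64(0.5), 139]
[-1.448, 2.131, 0, 0, 0, np.float64(0.55), 139]
[-1.633, 2.279, 0, 0, 0, np.float64(0.6), 139]
[-1.825, 2.417, 0, 0, 0, np.float64(0.65), 139]
```

move_arm([
  [-0.08,0.22,0,0,0,0.06,139],
  [-0.17,0.44,0,0,0,0.11,139],
  [-0.28,0.66,0,0,0,0.16,139],
  [-0.39,0.86,0,0,0,0.21,139],
  [-0.51,1.07,0,0,0,0.26,139],
  [-0.64,1.26,0,0,0,0.31,139],
  [-0.79,1.45,0,0,0,0.36,139],
  [-0.94,1.63,0,0,0,0.41,139],
  [-1.1,1.81,0,0,0,0.46,139],
  [-1.27,1.97,0,0,0,0.51,139],
  [-1.45,2.13,0,0,0,0.56,139],
  [-1.63,2.28,0,0,0,0.61,139],
  [-1.82,2.42,0,0,0,0.66,139],
  [-1.82,2.42,0,0,0,0.66,139],
])

```text
time_s: 7.15
position: [574.7, 91.3, 226.2]
tcp_rot: [-0.001, 0.995, 0.102, -0.001]
contact_force: [-3.7, 2.7, 0.3]
grip_width: 40.1
grip_force: 2.1
```

```bash
python3 - <<'E'
from mv import *
to([*tcp(.67),226.5],tdir(.67)); sweep(.67,np.arange(.69,.93,.02))
for n in("top","side"):
    c=camera(n);i=c["frame"]; i=i[180:255,250:350] if n=="top" else i[190:265,250:350]; cv2.imwrite(f"pics/b_{n}.png",i)
a=g(np.hstack([cv2.resize(cv2.imread(f"pics/b_{n}.png"),(400,300),interpolation=2) for n in("top","side")]));cv2.imwrite("pics/b.png",a)
E
```

```text
t 7.15 pos [574.7  91.3 226.2] shift cm [-0.05  0.06 -0.03] turn [-0.001  0.002  0.011] F [-3.73  2.73  0.31]
[-0.031, 0.09, 0, 0, 0, np.float64(0.02), 139]
[-0.064, 0.179, 0, 0, 0, np.float64(0.04), 139]
[-0.098, 0.267, 0, 0, 0, np.float64(0.06), 139]
[-0.134, 0.355, 0, 0, 0, np.float64(0.08), 139]
[-0.172, 0.442, 0, 0, 0, np.float64(0.1), 139]
[-0.212, 0.528, 0, 0, 0, np.float64(0.12), 139]
[-0.253, 0.613, 0, 0, 0, np.float64(0.14), 139]
[-0.296, 0.698, 0, 0, 0, np.float64(0.16), 139]
[-0.341, 0.781, 0, 0, 0, np.float64(0.18), 139]
[-0.388, 0.864, 0, 0, 0, np.float64(0.2), 139]
[-0.436, 0.946, 0, 0, 0, np.float64(0.22), 139]
[-0.486, 1.027, 0, 0, 0, np.float64(0.24), 139]
[-0.537, 1.106, 0, 0, 0, np.float64(0.26), 139]
```

View pics/b.png

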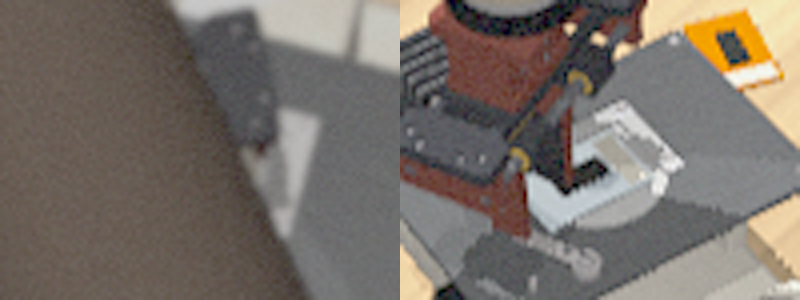

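The finger at side crop (510,200) is pushing the post, and the slide isn't touched yet. I'll go on in smaller steps and take a little radial load off.

move_arm([
  [-0.13,0.09,0,0,0,0.03,139],
  [-0.16,0.18,0,0,0,0.05,139],
  [-0.2,0.27,0,0,0,0.07,139],
  [-0.23,0.36,0,0,0,0.09,139],
  [-0.27,0.44,0,0,0,0.11,139],
  [-0.31,0.53,0,0,0,0.13,139],
])

```text
time_s: 8.0
position: [573.2, 86.0, 226.3]
tcp_rot: [-0.001, 0.999, 0.037, -0.001]
contact_force: [-2.8, 5.5, -1.4]
grip_width: 40.0
grip_force: 2.7
```

```bash
cat >> mv.py <<'E'
def st(th):
    o,x,R=cur(); F=np.array(o["contact_force"]);m=R.as_matrix();print("t",round(o["time_s"],2),"Ftan",round(-F@m[:,1],2),"Frad",round(F@m[:,0],2))
    d=x[:2]-W(*PIV);print("radius-coord of TCP: along x_tool",round(d@m[:2,0],2),"along y_tool",round(d@m[:2,1],2)); to([*tcp(th),226.5],tdir(th))
E
python3 - <<'E'
from mv import *
st(.79); sweep(.79,np.arange(.80,.94,.01))
E
```

```text
t 8.0 Ftan 5.71 Frad -2.4
radius-coord of TCP: along x_tool 44.92 along y_tool 14.01
t 8.0 pos [573.2  86.  226.3] shift cm [ 0.01  0.1  -0.02] turn [-0.002  0.002  0.001] F [-2.83  5.52 -1.37]
[-0.015, 0.045, 0, 0, 0, np.float64(0.01), 139]
[-0.031, 0.09, 0, 0, 0, np.float64(0.02), 139]
[-0.047, 0.134, 0, 0, 0, np.float64(0.03), 139]
[-0.064, 0.179, 0, 0, 0, np.float64(0.04), 139]
[-0.081, 0.223, 0, 0, 0, np.float64(0.05), 139]
[-0.098, 0.267, 0, 0, 0, np.float64(0.06), 139]
[-0.116, 0.311, 0, 0, 0, np.float64(0.07), 139]
[-0.134, 0.355, 0, 0, 0, np.float64(0.08), 139]
[-0.153, 0.398, 0, 0, 0, np.float64(0.09), 139]
[-0.172, 0.442, 0, 0, 0, np.float64(0.1), 139]
[-0.192, 0.485, 0, 0, 0, np.float64(0.11), 139]
[-0.212, 0.528, 0, 0, 0, np.float64(0.12), 139]
[-0.232, 0.571, 0, 0, 0, np.float64(0.13), 139]
[-0.253, 0.613, 0, 0, 0, np.float64(0.14), 139]
```

move_arm([
  [-0.03,0.09,0,0,0,0.02,139],
  [-0.06,0.18,0,0,0,0.04,139],
  [-0.1,0.27,0,0,0,0.06,139],
  [-0.13,0.36,0,0,0,0.08,139],
  [-0.13,0.36,0,0,0,0.08,139],
])

```text
time_s: 8.62
position: [572.1, 82.3, 226.3]
tcp_rot: [-0.001, 1.0, -0.002, -0.001]
contact_force: [-3.5, 6.0, -0.7]
grip_width: 40.3
grip_force: 2.4
```

```bash
python3 - <<'E'
from mv import *
import pickle
st(.87); c=avg("side",3); S=pickle.load(open("f0.pkl","rb"))[1]
a=g(np.vstack([srect(k,"S",132,-5,-5,800,300,.15) for k in(S,c)]))
a[:, ::100]=(0,255,255); cv2.imwrite("pics/d.png",a)
E
```

```text
t 8.62 Ftan 6.02 Frad -3.56
radius-coord of TCP: along x_tool 44.83 along y_tool 14.14
t 8.62 pos [572.1  82.3 226.3] shift cm [ 0.01  0.09 -0.02] turn [-0.002  0.002  0.001] F [-3.54  6.04 -0.65]
```

View pics/d.png

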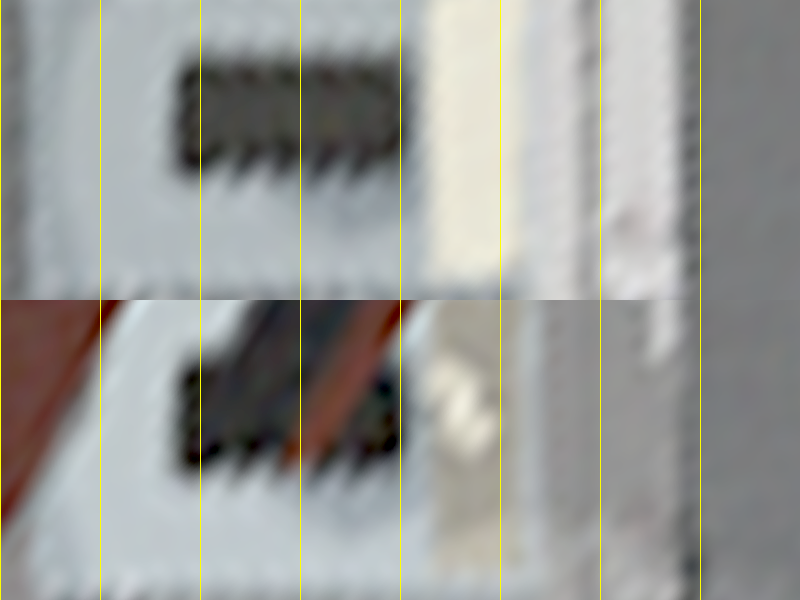

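The side view shows the slide still close to its start: the rubber's left edge is at column 180 in both panels. The guide face is at column ~578 and the slide end at ~527, so about 7 mm is left to travel. I'll track the rubber edge while stepping on.

```bash
cat >> mv.py <<'E'
import pickle
def shiftS():  # slide travel towards guide (mm), from the rubber's left edge in the side view
    S=pickle.load(open("f0.pkl","rb"))[1]; c=avg("side",3); out=[]
    for k in(S,c):
        p=cv2.cvtColor(srect(k,"S",137,-5,-5,800,300,.15),cv2.COLOR_BGR2GRAY).astype(float)
        p=p[90:150,100:420].mean(0); hi=p[:40].max();lo=p.min();
        i=np.where(p<(hi+lo)/2)[0][0]; out.append(100+i-1+(p[i-1]-(hi+lo)/2)/(p[i-1]-p[i]))
    print("rubber edge px",np.round(out,1),"travel mm",round((out[1]-out[0])*.15,2))
E
python3 - <<'E'
from mv import *
shiftS(); sweep(.87,[.89,.91,.93])
E
```

```text
rubber edge px [158.8 159.8] travel mm 0.15
[-0.031, 0.09, 0, 0, 0, 0.02, 139]
[-0.064, 0.179, 0, 0, 0, 0.04, 139]
[-0.098, 0.267, 0, 0, 0, 0.06, 139]
```

move_arm([
  [-0.03,0.09,0,0,0,0.02,139],
  [-0.06,0.18,0,0,0,0.04,139],
  [-0.06,0.18,0,0,0,0.04,139],
])

```text
time_s: 9.3
position: [571.4, 80.8, 226.3]
tcp_rot: [-0.001, 1.0, -0.022, -0.001]
contact_force: [-3.8, 5.8, -1.6]
grip_width: 39.8
grip_force: 2.7
```

```bash
python3 - <<'E'
from mv import *
st(.91);shiftS()
E
```

```text
t 9.3 Ftan 5.63 Frad -4.02
radius-coord of TCP: along x_tool 44.79 along y_tool 13.91
t 9.3 pos [571.4  80.8 226.3] shift cm [ 0.02  0.12 -0.02] turn [-0.002  0.002  0.002] F [-3.77  5.81 -1.58]
rubber edge px [158.8 168.4] travel mm 1.44
```

move_arm([
  [-0.09,0.09,0,0,0,0.02,139],
  [-0.12,0.18,0,0,0,0.04,139],
  [-0.12,0.18,0,0,0,0.04,139],
])

```text
time_s: 9.82
position: [570.5, 79.0, 226.3]
tcp_rot: [-0.001, 0.999, -0.042, -0.001]
contact_force: [-1.5, 5.7, -2.4]
grip_width: 40.0
grip_force: 2.7
```

```bash
python3 - <<'E'
from mv import *
st(.95);shiftS()
E
```

```text
t 9.82 Ftan 5.57 Frad -1.95
radius-coord of TCP: along x_tool 44.56 along y_tool 13.92
t 9.82 pos [570.5  79.  226.3] shift cm [ 0.04  0.11 -0.02] turn [-0.002  0.001  0.001] F [-1.47  5.72 -2.42]
rubber edge px [158.8 182.3] travel mm 3.52
```

move_arm([
  [-0.03,0.09,0,0,0,0.02,139],
  [-0.03,0.09,0,0,0,0.02,139],
])

```text
time_s: 10.22
position: [570.2, 78.2, 226.4]
tcp_rot: [-0.001, 0.999, -0.052, -0.001]
contact_force: [-3.1, 6.9, -1.6]
grip_width: 39.8
grip_force: 2.7
```

```bash
python3 - <<'E'
from mv import *
st(.97);shiftS()
E
```

```text
t 10.22 Ftan 6.52 Frad -3.8
radius-coord of TCP: along x_tool 44.56 along y_tool 13.92
t 10.22 pos [570.2  78.2 226.4] shift cm [ 0.04  0.11 -0.02] turn [-0.002  0.001  0.002] F [-3.1   6.88 -1.65]
rubber edge px [158.8 190.8] travel mm 4.8
```

move_arm([
  [-0.04,0.045,0,0,0,0.01,139],
  [-0.04,0.045,0,0,0,0.01,139],
])

```text
time_s: 10.62
position: [569.9, 77.8, 226.4]
tcp_rot: [-0.001, 0.998, -0.057, -0.0]
contact_force: [-0.7, 5.6, -1.2]
grip_width: 40.2
grip_force: 2.8
```

move_arm([
  [-0.04,0.045,0,0,0,0.01,139],
  [-0.04,0.045,0,0,0,0.01,139],
])

```text
time_s: 10.88
position: [569.6, 77.4, 226.4]
tcp_rot: [-0.001, 0.998, -0.062, -0.0]
contact_force: [-0.9, 5.4, -2.2]
grip_width: 40.2
grip_force: 2.8
```

```bash
python3 - <<'E'
from mv import *
st(.99);shiftS()
E
```

```text
t 10.88 Ftan 5.19 Frad -1.55
radius-coord of TCP: along x_tool 44.36 along y_tool 13.9
t 10.88 pos [569.6  77.4 226.4] shift cm [ 0.06  0.12 -0.01] turn [-0.002  0.     0.002] F [-0.89  5.35 -2.23]
rubber edge px [158.8 198.6] travel mm 5.97
```

move_arm([
  [-0.02,0.045,0,0,0,0.01,139],
  [-0.02,0.045,0,0,0,0.01,139],
])

```text
time_s: 11.28
position: [569.4, 76.9, 226.4]
tcp_rot: [-0.001, 0.998, -0.067, -0.0]
contact_force: [-0.7, 5.4, -2.3]
grip_width: 39.8
grip_force: 2.9
```

move_arm([
  [-0.02,0.045,0,0,0,0.01,139],
  [-0.02,0.045,0,0,0,0.01,139],
])

```text
time_s: 11.52
position: [569.2, 76.5, 226.4]
tcp_rot: [-0.001, 0.997, -0.072, -0.0]
contact_force: [-0.1, 5.3, -3.1]
grip_width: 40.0
grip_force: 2.9
```

```bash
python3 - <<'E'
from mv import *
st(1.01);shiftS()
E
```

```text
t 11.53 Ftan 5.18 Frad -0.83
radius-coord of TCP: along x_tool 44.3 along y_tool 13.9
t 11.53 pos [569.2  76.5 226.4] shift cm [ 0.07  0.12 -0.01] turn [-0.002  0.     0.001] F [-0.08  5.25 -3.14]
rubber edge px [158.8 100.2] travel mm -8.79
```

move_arm([
  [-0.02,0.045,0,0,0,0.01,139],
  [-0.02,0.045,0,0,0,0.01,139],
])

```text
time_s: 11.92
position: [568.9, 76.1, 226.4]
tcp_rot: [-0.001, 0.997, -0.077, -0.0]
contact_force: [-0.2, 5.1, -2.9]
grip_width: 40.0
grip_force: 2.9
```

```bash
python3 - <<'E'
from mv import *
st(1.02)
E
```

```text
t 11.93 Ftan 5.03 Frad -0.98
radius-coord of TCP: along x_tool 44.3 along y_tool 13.93
t 11.93 pos [568.9  76.1 226.4] shift cm [ 0.07  0.11 -0.01] turn [-0.002  0.     0.001] F [-0.2   5.13 -2.94]
```

move_arm([
  [-0.02,0.045,0,0,0,0.01,139],
  [-0.02,0.045,0,0,0,0.01,139],
])

```text
time_s: 12.18
position: [568.7, 75.7, 226.4]
tcp_rot: [-0.001, 0.997, -0.082, -0.0]
contact_force: [-0.6, 6.0, -2.2]
grip_width: 40.0
grip_force: 2.9
```

```bash
python3 - <<'E'
from mv import *
st(1.03)
E
```

```text
t 12.18 Ftan 5.79 Frad -1.59
radius-coord of TCP: along x_tool 44.28 along y_tool 13.91
t 12.18 pos [568.7  75.7 226.4] shift cm [ 0.07  0.12 -0.01] turn [-0.002  0.     0.001] F [-0.62  5.98 -2.23]
```

move_arm([
  [-0.02,0.045,0,0,0,0.01,139],
  [-0.02,0.045,0,0,0,0.01,139],
])

```text
time_s: 12.42
position: [568.5, 75.3, 226.4]
tcp_rot: [-0.001, 0.996, -0.087, -0.0]
contact_force: [0.8, 5.3, -2.8]
grip_width: 40.0
grip_force: 3.0
```

move_arm([
  [-0.02,0.045,0,0,0,0.01,139],
  [-0.02,0.045,0,0,0,0.01,139],
])

```text
time_s: 12.68
position: [568.2, 75.2, 226.4]
tcp_rot: [-0.001, 0.996, -0.092, 0.0]
contact_force: [0.8, 6.8, -3.3]
grip_width: 39.9
grip_force: 3.3
```

```bash
python3 - <<'E'
from mv import *
st(1.05)
c=avg("side",3)
S=pickle.load(open("f0.pkl","rb"))[1]
a=g(np.vstack([srect(k,"S",132,-5,-5,800,300,.15) for k in(S,c)]))
a[:, ::100]=(0,255,255); cv2.imwrite("pics/e.png",a)
E
```

```text
t 12.68 Ftan 6.8 Frad -0.49
radius-coord of TCP: along x_tool 44.16 along y_tool 13.59
t 12.68 pos [568.2  75.2 226.4] shift cm [ 0.08  0.15 -0.01] turn [-0.003  0.     0.002] F [ 0.76  6.79 -3.33]
```

View pics/e.png

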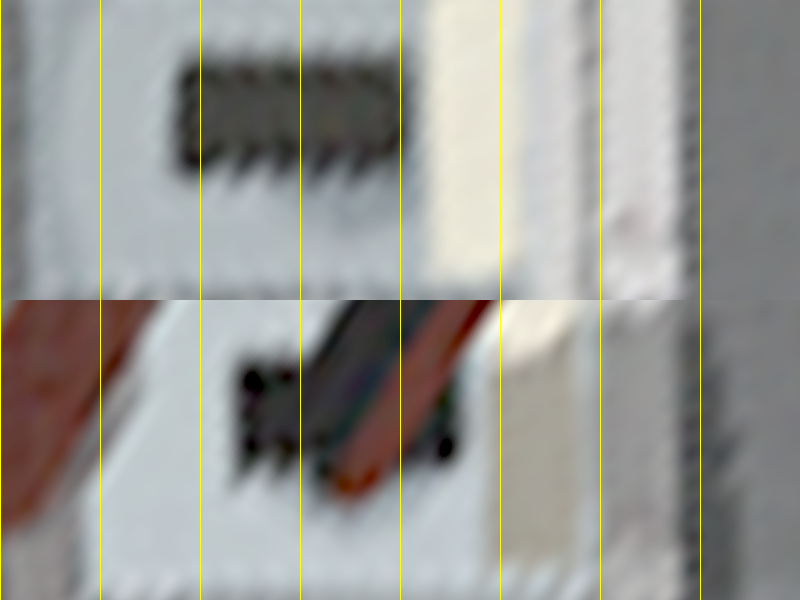

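The slide now sits against the guide: its glass end is at column ~590 and it travelled ~9 mm. The last step moved the tool less while the force rose by 1.5 N, so it's home. I'll press on finely.

move_arm([
  [-0.01,0.03,0,0,0,0,139],
  [-0.01,0.03,0,0,0,0,139],
])

```text
time_s: 13.08
position: [568.2, 75.1, 226.4]
tcp_rot: [-0.002, 0.996, -0.092, 0.0]
contact_force: [0.3, 7.7, -3.7]
grip_width: 39.8
grip_force: 3.7
```

```bash
python3 - <<'E'
from mv import *
st(1.05)
E
```

```text
t 13.07 Ftan 7.6 Frad -1.13
radius-coord of TCP: along x_tool 44.15 along y_tool 13.67
t 13.07 pos [568.2  75.1 226.4] shift cm [ 0.08  0.14 -0.01] turn [-0.003 -0.     0.002] F [ 0.29  7.69 -3.68]
```

move_arm([
  [-0.01,0.02,0,0,0,0,139],
  [-0.01,0.02,0,0,0,0,139],
  [-0.01,0.02,0,0,0,0,139],
])

```text
time_s: 13.45
position: [568.2, 75.1, 226.5]
tcp_rot: [-0.002, 0.996, -0.092, 0.0]
contact_force: [2.3, 7.7, -3.6]
grip_width: 39.9
grip_force: 3.9
```

```bash
python3 - <<'E'
from mv import *
st(1.05)
E
```

```text
t 13.45 Ftan 7.94 Frad 0.89
radius-coord of TCP: along x_tool 44.12 along y_tool 13.75
t 13.45 pos [568.2  75.1 226.5] shift cm [ 0.08  0.13 -0.  ] turn [-0.003 -0.     0.002] F [ 2.33  7.66 -3.65]
```

move_arm([
  [0,0.03,0,0,0,0,139],
  [0,0.03,0,0,0,0,139],
  [0,0.03,0,0,0,0,139],
])

```text
time_s: 13.82
position: [568.2, 74.9, 226.5]
tcp_rot: [-0.002, 0.996, -0.092, 0.0]
contact_force: [1.8, 8.0, -3.6]
grip_width: 40.1
grip_force: 4.1
```

```bash
python3 - <<'E'
from mv import *
st(1.05)
E
```

```text
t 13.82 Ftan 8.14 Frad 0.29
radius-coord of TCP: along x_tool 44.12 along y_tool 13.89
t 13.82 pos [568.2  74.9 226.5] shift cm [ 0.08  0.12 -0.  ] turn [-0.003 -0.     0.002] F [ 1.78  7.96 -3.63]
```

move_arm([
  [0,0.02,0,0,0,0,139],
  [0,0.02,0,0,0,0,139],
  [0,0.02,0,0,0,0,139],
])

```text
time_s: 14.2
position: [568.2, 74.9, 226.5]
tcp_rot: [-0.002, 0.996, -0.092, 0.0]
contact_force: [1.6, 8.2, -3.5]
grip_width: 39.9
grip_force: 4.3
```

```bash
python3 - <<'E'
from mv import *
st(1.05)
E
```

```text
t 14.2 Ftan 8.33 Frad 0.07
radius-coord of TCP: along x_tool 44.12 along y_tool 13.93
t 14.2 pos [568.2  74.9 226.5] shift cm [ 0.08  0.12 -0.  ] turn [-0.004 -0.     0.002] F [ 1.59  8.19 -3.49]
```

move_arm([
  [0,0.04,0,0,0,0,139],
  [0,0.04,0,0,0,0,139],
  [0,0.04,0,0,0,0,139],
])

```text
time_s: 14.58
position: [568.1, 74.7, 226.5]
tcp_rot: [-0.002, 0.996, -0.092, 0.0]
contact_force: [1.5, 9.0, -4.8]
grip_width: 40.2
grip_force: 4.6
```

```bash
python3 - <<'E'
from mv import *
st(1.05)
E
```

```text
t 14.57 Ftan 9.07 Frad -0.21
radius-coord of TCP: along x_tool 44.14 along y_tool 14.14
t 14.57 pos [568.1  74.7 226.5] shift cm [ 0.08  0.1  -0.  ] turn [-0.004 -0.001  0.002] F [ 1.45  8.97 -4.77]
```

move_arm([
  [0,0.02,0,0,0,0,139],
  [0,0.02,0,0,0,0,139],
  [0,0.02,0,0,0,0,139],
])

```text
time_s: 14.95
position: [568.1, 74.6, 226.5]
tcp_rot: [-0.002, 0.996, -0.092, 0.0]
contact_force: [2.0, 9.2, -5.3]
grip_width: 40.1
grip_force: 4.8
```

```bash
python3 - <<'E'
from mv import *
st(1.05)
E
```

```text
t 14.95 Ftan 9.41 Frad 0.24
radius-coord of TCP: along x_tool 44.11 along y_tool 14.2
t 14.95 pos [568.1  74.6 226.5] shift cm [ 0.09  0.09 -0.  ] turn [-0.004 -0.001  0.003] F [ 1.96  9.23 -5.35]
```

move_arm([
  [0,0.03,0,0,0,0,139],
  [0,0.03,0,0,0,0,139],
  [0,0.03,0,0,0,0,139],
])

```text
time_s: 15.32
position: [568.0, 74.6, 226.5]
tcp_rot: [-0.002, 0.996, -0.092, 0.001]
contact_force: [2.8, 10.0, -5.1]
grip_width: 40.2
grip_force: 5.1
```

```bash
python3 - <<'E'
from mv import *
st(1.05)
E
```

```text
t 15.32 Ftan 10.29 Frad 0.92
radius-coord of TCP: along x_tool 44.07 along y_tool 14.29
t 15.32 pos [568.   74.6 226.5] shift cm [ 0.09  0.08 -0.  ] turn [-0.004 -0.001  0.003] F [ 2.79  9.97 -5.09]
```

Rise is about 4.7 N, a good hold. I'll back off and lift.

move_arm([
  [0,-0.1,0,0,0,0,139],
  [0,-0.3,0,0,0,0,139],
  [0,-0.7,0,0,0,0,139],
  [0,-1.1,0,0,0,0,139],
  [0,-1.4,0,0,0,0,139],
  [0,-1.4,0,0,0,0,139],
])

```text
time_s: 16.08
position: [570.4, 85.1, 226.7]
tcp_rot: [0.0, 0.996, -0.093, 0.0]
contact_force: [0.5, -0.3, -0.4]
grip_width: 39.5
grip_force: 0.0
```

```bash
python3 - <<'E'
from mv import *
st(1.05)
# button, scope frame, from both rectified views of f0 (grey cap px in the 0.4 mm panels centred (448,66) at z=87)
for n,px in(("T",(296.5,149)),("S",(307.6,143))):
    w=np.array([448,66])+Rz@np.array([(150-px[1])*.4,(200-px[0])*.4]); s=Rz.T@(w-C0)+B[n]; print(n,"button scope",s.round(1),"world",W(*s).round(1))
E
```

```text
t 16.07 Ftan -0.15 Frad 0.58
radius-coord of TCP: along x_tool 44.45 along y_tool 3.44
t 16.07 pos [570.4  85.1 226.7] shift cm [0.05 1.16 0.02] turn [ 0. -0.  0.] F [ 0.54 -0.25 -0.39]
T button scope [-128.4  -45.2] world [439.   25.8]
S button scope [-129.4  -44.7] world [438.2  26.6]
```

```bash
python3 - <<'E'
from mv import *
to([438.6,26.2,180],-105.5)
E
```

```text
t 16.07 pos [570.4  85.1 226.7] shift cm [-11.86   8.22   4.67] turn [ 0.    -0.     0.085] F [ 0.54 -0.25 -0.39]
```

move_arm([
  [0,0,-2,0,0,0,139],
  [0,0,-6,0,0,0,139],
  [-2,1.4,-6,0,0,0.085,255],
  [-6,4.1,-6,0,0,0.085,255],
  [-10,7,-6,0,0,0.085,255],
  [-11.86,8.22,-4,0,0,0.085,255],
  [-11.86,8.22,0,0,0,0.085,255],
  [-11.86,8.22,3,0,0,0.085,255],
  [-11.86,8.22,4.67,0,0,0.085,255],
  [-11.86,8.22,4.67,0,0,0.085,255],
  [-11.86,8.22,4.67,0,0,0.085,255],
])

```text
time_s: 17.45
position: [439.0, 26.1, 180.6]
tcp_rot: [-0.0, 0.991, -0.135, 0.0]
contact_force: [-0.1, 0.2, -0.1]
grip_width: 0.6
grip_force: 0.0
```

```bash
python3 - <<'E'
from mv import *
to([438.6,26.2,168],-105.5); print(env.get_obs()["grip_width"])
c=camera("side");k=camera("top")
a=np.hstack([cv2.resize(c["frame"][190:310,250:370],(400,400),interpolation=2),cv2.resize(k["frame"][190:310,240:360],(400,400),interpolation=2)])
cv2.imwrite("pics/p.png",g(a))
E
```

```text
t 17.45 pos [439.   26.1 180.6] shift cm [-0.04 -0.    1.26] turn [-0.    -0.001 -0.001] F [-0.07  0.19 -0.14]
0.6108066333193236
```

View pics/p.png

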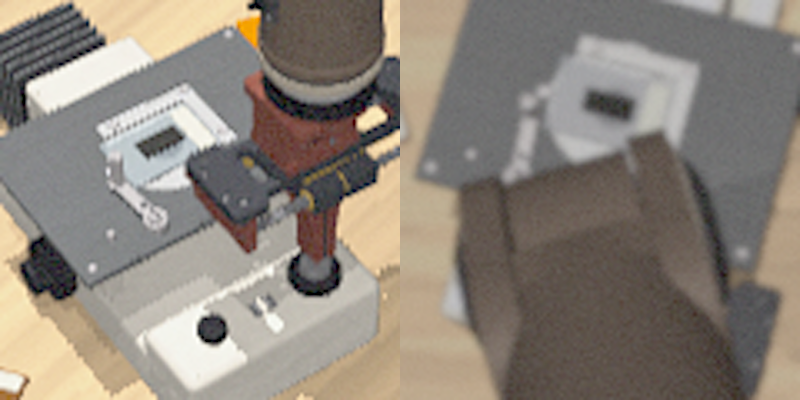

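The slide is clipped home: the clip nose is at right panel (535,100) against the slide end. The closed fingers stand over the grey button at left panel (315,268). Pressing it now.

move_arm([
  [0,0,0.6,0,0,0,255],
  [0,0,1.0,0,0,0,255],
  [0,0,1.3,0,0,0,255],
  [0,0,1.6,0,0,0,255],
  [0,0,1.6,0,0,0,255],
])

```text
time_s: 18.18
position: [438.8, 26.0, 165.8]
tcp_rot: [0.0, 0.991, -0.135, 0.0]
contact_force: [-9.1, -1.1, 31.2]
grip_width: 0.3
grip_force: 15.6
```

move_arm([
  [0,0,0.1,0,0,0,255],
  [0,0,0.2,0,0,0,255],
  [0,0,0.2,0,0,0,255],
])

```text
time_s: 18.55
position: [438.9, 26.1, 165.4]
tcp_rot: [0.001, 0.991, -0.135, 0.001]
contact_force: [-16.1, -2.2, 54.0]
grip_width: 0.4
grip_force: 27.0
```

move_arm([
  [0,0,0.1,0,0,0,255],
  [0,0,0.1,0,0,0,255],
  [0,0,0.1,0,0,0,255],
])

```text
time_s: 18.92
position: [438.9, 26.1, 165.2]
tcp_rot: [0.001, 0.991, -0.135, 0.001]
contact_force: [-19.8, -3.1, 65.2]
grip_width: 0.5
grip_force: 32.8
```

That is stiff, more than a button should give. I batched too eagerly. I'll back off in steps and read the force profile.

move_arm([
  [0,0,-0.3,0,0,0,255],
  [0,0,-0.5,0,0,0,255],
  [0,0,-0.5,0,0,0,255],
])

```text
time_s: 19.3
position: [438.7, 26.0, 166.3]
tcp_rot: [0.0, 0.991, -0.135, 0.0]
contact_force: [-1.5, -0.4, 7.7]
grip_width: 0.7
grip_force: 3.6
```

move_arm([
  [0,0,-0.1,0,0,0,255],
  [0,0,-0.1,0,0,0,255],
])

```text
time_s: 19.55
position: [438.7, 26.0, 167.0]
tcp_rot: [-0.0, 0.991, -0.135, 0.0]
contact_force: [-0.2, -0.9, 3.8]
grip_width: 0.7
grip_force: 2.2
```

move_arm([
  [0,0,-0.1,0,0,0,255],
  [0,0,-0.1,0,0,0,255],
])

```text
time_s: 19.8
position: [438.7, 26.0, 168.0]
tcp_rot: [-0.0, 0.991, -0.135, 0.0]
contact_force: [2.2, -0.8, 3.2]
grip_width: 0.3
grip_force: 1.8
```

move_arm([
  [0,0,-0.1,0,0,0,255],
  [0,0,-0.1,0,0,0,255],
])

```text
time_s: 20.05
position: [438.7, 26.0, 169.0]
tcp_rot: [-0.0, 0.991, -0.135, 0.0]
contact_force: [1.3, -0.0, 4.1]
grip_width: 0.5
grip_force: 1.5
```

move_arm([
  [0,0,-0.2,0,0,0,255],
  [0,0,-0.2,0,0,0,255],
])

```text
time_s: 20.3
position: [438.5, 26.1, 171.0]
tcp_rot: [-0.0, 0.991, -0.135, 0.0]
contact_force: [2.2, -1.0, 1.3]
grip_width: 0.4
grip_force: 0.8
```

The release profile (4→1.5 N over ~5 mm, then free) shows the button's spring, so it was pressed fully. Now back to the post to swing the clip out.

```bash
python3 - <<'E'
from mv import *
to([570.8,89.3,227],-100.6)
c=camera("side"); a=cv2.resize(c["frame"][190:310,250:370],(600,600),interpolation=2); cv2.imwrite("pics/q.png",a)
E
```

```text
t 20.3 pos [438.5  26.1 171. ] shift cm [11.05 -9.63 -5.6 ] turn [-0.    -0.    -0.086] F [ 2.22 -1.01  1.27]
```

move_arm([
  [0,0,-3,0,0,0,255],
  [0,0,-8,0,0,0,255],
  [1,-1,-12,0,0,-0.04,139],
  [5,-4.4,-12,0,0,-0.086,139],
  [9,-7.8,-12,0,0,-0.086,139],
  [11.05,-9.63,-12,0,0,-0.086,139],
  [11.05,-9.63,-12,0,0,-0.086,139],
  [11.05,-9.63,-12,0,0,-0.086,139],
  [11.05,-9.63,-10,0,0,-0.086,139],
  [11.05,-9.63,-8,0,0,-0.086,139],
  [11.05,-9.63,-6.5,0,0,-0.086,139],
  [11.05,-9.63,-5.6,0,0,-0.086,139],
  [11.05,-9.63,-5.6,0,0,-0.086,139],
])

```text
time_s: 21.98
position: [570.5, 89.0, 226.6]
tcp_rot: [0.0, 0.996, -0.093, -0.0]
contact_force: [-0.0, -0.8, 0.0]
grip_width: 40.1
grip_force: 0.0
```

```bash
python3 - <<'E'
from mv import *
th=A0+yaw-np.radians(-100.6+90);print("theta",th); st(th); sweep(th,[th-.02*k for k in range(0,6)],-15.); print(); sweep(th-.1,np.append(th-.1-np.arange(.05,.951,.05),[])[:19],-15.)
E
```

```text
theta 1.0489428804485919
t 21.98 Ftan -0.84 Frad 0.11
radius-coord of TCP: along x_tool 43.8 along y_tool -0.44
t 21.98 pos [570.5  89.  226.6] shift cm [0.12 1.54 0.01] turn [ 0.     0.001 -0.   ] F [-0.04 -0.85  0.03]
[0.0, 0.0, 0, 0, 0, np.float64(0.0), 139]
[-0.031, -0.09, 0, 0, 0, np.float64(-0.02), 139]
[-0.064, -0.179, 0, 0, 0, np.float64(-0.04), 139]
[-0.098, -0.267, 0, 0, 0, np.float64(-0.06), 139]
[-0.134, -0.355, 0, 0, 0, np.float64(-0.08), 139]
[-0.172, -0.442, 0, 0, 0, np.float64(-0.1), 139]

[-0.081, -0.223, 0, 0, 0, np.float64(-0.05), 139]
[-0.172, -0.442, 0, 0, 0, np.float64(-0.1), 139]
[-0.275, -0.656, 0, 0, 0, np.float64(-0.15), 139]
[-0.388, -0.864, 0, 0, 0, np.float64(-0.2), 139]
[-0.511, -1.067, 0, 0, 0, np.float64(-0.25), 139]
[-0.644, -1.263, 0, 0, 0, np.float64(-0.3), 139]
[-0.787, -1.452, 0, 0, 0, np.float64(-0.35), 139]
[-0.939, -1.634, 0, 0, 0, np.float64(-0.4), 139]
[-1.1, -1.808, 0, 0, 0, np.float64(-0.45), 139]
[-1.27, -1.974, 0, 0, 0, np.float64(-0.5), 139]
[-1.448, -2.131, 0, 0, 0, np.float64(-0.55), 139]
[-1.633, -2.279, 0, 0, 0, np.float64(-0.6), 139]
[-1.825, -2.417, 0, 0, 0, np.float64(-0.65), 139]
[-2.025, -2.546, 0, 0, 0, np.float64(-0.7), 139]
[-2.23, -2.665, 0, 0, 0, np.float64(-0.75), 139]
[-2.441, -2.773, 0, 0, 0, np.float64(-0.8), 139]
[-2.657, -2.871, 0, 0, 0, np.float64(-0.85), 139]
[-2.878, -2.957, 0, 0, 0, np.float64(-0.9), 139]
[-3.103, -3.033, 0, 0, 0, np.float64(-0.95), 139]
```

move_arm([
  [0.04,-0.5,0,0,0,0,139],
  [0.08,-1.0,0,0,0,0,139],
  [0.1,-1.3,0,0,0,0,139],
  [0.1,-1.5,0,0,0,0,139],
  [0.1,-1.6,0,0,0,0,139],
  [0.09,-1.69,0,0,0,-0.02,139],
  [0.06,-1.78,0,0,0,-0.04,139],
  [0.03,-1.87,0,0,0,-0.06,139],
  [-0.01,-1.96,0,0,0,-0.08,139],
  [-0.05,-2.04,0,0,0,-0.1,139],
])

```text
time_s: 23.22
position: [573.7, 108.0, 226.8]
tcp_rot: [0.001, 0.999, -0.042, -0.001]
contact_force: [-2.2, -5.3, 4.2]
grip_width: 40.0
grip_force: 2.6
```

```bash
python3 - <<'E'
from mv import *
st(.95)
E
```

```text
t 23.23 Ftan -5.52 Frad -1.72
radius-coord of TCP: along x_tool 45.24 along y_tool -15.25
t 23.23 pos [573.7 108.  226.8] shift cm [-0.03  3.03  0.04] turn [0.002 0.001 0.001] F [-2.17 -5.34  4.16]
```

move_arm([
  [-0.1,-0.22,0,0,0,-0.05,139],
  [-0.2,-0.44,0,0,0,-0.1,139],
  [-0.3,-0.66,0,0,0,-0.15,139],
  [-0.41,-0.86,0,0,0,-0.2,139],
  [-0.53,-1.07,0,0,0,-0.25,139],
  [-0.66,-1.26,0,0,0,-0.3,139],
  [-0.81,-1.45,0,0,0,-0.35,139],
  [-0.96,-1.63,0,0,0,-0.4,139],
  [-1.12,-1.81,0,0,0,-0.45,139],
  [-1.29,-1.97,0,0,0,-0.5,139],
  [-1.47,-2.13,0,0,0,-0.55,139],
  [-1.65,-2.28,0,0,0,-0.6,139],
  [-1.85,-2.42,0,0,0,-0.65,139],
  [-2.05,-2.55,0,0,0,-0.7,139],
  [-2.25,-2.67,0,0,0,-0.75,139],
  [-2.46,-2.77,0,0,0,-0.8,139],
  [-2.68,-2.87,0,0,0,-0.85,139],
  [-2.68,-2.87,0,0,0,-0.85,139],
])

```text
time_s: 25.48
position: [550.9, 139.3, 227.1]
tcp_rot: [0.001, 0.928, 0.373, 0.001]
contact_force: [3.0, -3.8, -0.8]
grip_width: 39.9
grip_force: 2.5
```

```bash
python3 - <<'E'
from mv import *
st(.1)
E
```

```text
t 25.48 Ftan -4.8 Frad -0.46
radius-coord of TCP: along x_tool 46.51 along y_tool -14.41
t 25.48 pos [550.9 139.3 227.1] shift cm [-0.15  2.95  0.06] turn [ 0.002 -0.001  0.001] F [ 2.99 -3.78 -0.78]
```

move_arm([
  [-0.07,-0.15,0,0,0,-0.04,139],
  [-0.13,-0.3,0,0,0,-0.07,139],
  [-0.2,-0.4,0,0,0,-0.1,139],
  [-0.2,-0.4,0,0,0,-0.1,139],
])

```text
time_s: 25.98
position: [546.9, 141.1, 227.1]
tcp_rot: [0.0, 0.908, 0.419, 0.001]
contact_force: [4.7, -2.0, -1.1]
grip_width: 39.9
grip_force: 2.6
```

move_arm([
  [-0.03,-0.1,0,0,0,-0.02,139],
  [-0.03,-0.1,0,0,0,-0.02,139],
])

```text
time_s: 26.22
position: [545.9, 141.6, 227.1]
tcp_rot: [0.001, 0.904, 0.428, 0.001]
contact_force: [5.0, -2.5, -1.9]
grip_width: 39.9
grip_force: 2.7
```

move_arm([
  [-0.03,-0.1,0,0,0,-0.02,139],
  [-0.03,-0.1,0,0,0,-0.02,139],
])

```text
time_s: 26.48
position: [545.0, 142.0, 227.1]
tcp_rot: [0.0, 0.899, 0.437, 0.001]
contact_force: [3.7, -2.7, -2.6]
grip_width: 39.9
grip_force: 2.7
```

move_arm([
  [-0.02,-0.1,0,0,0,-0.02,139],
  [-0.02,-0.1,0,0,0,-0.02,139],
])

```text
time_s: 26.72
position: [544.1, 142.5, 227.1]
tcp_rot: [0.001, 0.895, 0.446, 0.001]
contact_force: [4.1, -3.2, -2.1]
grip_width: 39.7
grip_force: 2.7
```

move_arm([
  [-0.02,-0.1,0,0,0,0,139],
  [-0.02,-0.1,0,0,0,0,139],
])

```text
time_s: 26.98
position: [543.3, 143.2, 227.2]
tcp_rot: [0.0, 0.895, 0.446, 0.002]
contact_force: [5.7, -2.4, -4.0]
grip_width: 40.0
grip_force: 2.8
```

move_arm([
  [0,-0.1,0,0,0,0,139],
  [0,-0.1,0,0,0,0,139],
])

```text
time_s: 27.22
position: [543.1, 143.3, 227.2]
tcp_rot: [0.001, 0.895, 0.446, 0.002]
contact_force: [7.3, -2.5, -4.5]
grip_width: 39.8
grip_force: 4.0
```

move_arm([
  [0,-0.1,0,0,0,0,139],
  [0,-0.15,0,0,0,0,139],
  [0,-0.15,0,0,0,0,139],
])

```text
time_s: 27.6
position: [542.8, 143.4, 227.2]
tcp_rot: [0.001, 0.895, 0.445, 0.003]
contact_force: [11.1, -4.2, -4.5]
grip_width: 39.8
grip_force: 5.9
```

move_arm([
  [0,0.3,0,0,0,0,139],
  [0,0.8,0,0,0,0,139],
  [0,1.5,0,0,0,0,139],
  [0,1.7,0,0,0,0,139],
  [0,1.7,0,0,0,0,139],
  [0,1.7,-3,0,0,0,139],
  [0,1.7,-8,0,0,0,139],
  [0,1.7,-12,0,0,0,139],
  [-6,1.7,-12,0,0,0,139],
  [-12,1.7,-12,0,0,0,139],
  [-16,1.7,-12,0,0,0,139],
  [-16,1.7,-12,0,0,0,139],
  [-16,1.7,-12,0,0,0,139],
])

```text
time_s: 29.22
position: [457.4, 7.7, 347.3]
tcp_rot: [0.0, 0.895, 0.446, 0.001]
contact_force: [0.7, 0.6, 0.5]
grip_width: 39.9
grip_force: 0.0
```

```bash
python3 - <<'E'
from mv import *
o=env.get_obs();print(o["time_s"],o["contact_force"])
S=pickle.load(open("f0.pkl","rb"))[1]; c=avg("side",3)
a=np.hstack([g(cv2.resize(k["frame"][195:275,240:360],(400,267),interpolation=2)) for k in(S,c)])
b=g(srect(c,"S",132,-5,-5,800,300,.15)); b[:,::100]=(0,255,255)
cv2.imwrite("pics/z.png",np.vstack([a,b]))
E
```

```text
29.225 [0.73836265 0.58274588 0.54411228]
```

View pics/z.png

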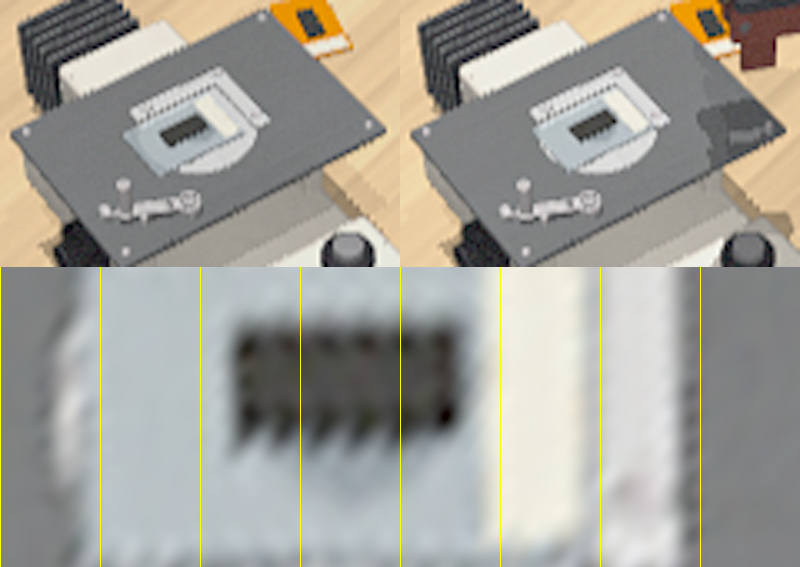

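The clip is back in its parked pose (same as the start, left vs right panel), and the slide lies against the guide's end leg at column ~597. The arm is clear, so I'm handing in.

```bash
python3 -c "
from cell import env
print(env.hand_in())"
```

```text
the job is handed in; nothing more can be done
None
```

I clipped the slide home with about a 4.7 N rise at the post, let go, pressed the capture button fully, swung the clip back to its stop and handed in at about 29 s. The fingertips over-pressed the button to about 65 N, well beyond the 5 N it needs, though under the 120 N wrist limit; the hand-in gave no verdict.

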